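# Start the condenser column's clamp screw square

## Robot

A 6-joint arm with a two-finger parallel gripper is mounted at the origin on the work surface. World frame = base frame: x ahead of the robot, y to its left, z up, the work surface at z = 0. Lengths are in mm, angles in rad, forces in N, time in s.
With the tool pointing down it reaches from about 250 to 725 mm from the base axis. Payload 4 kg.
Tool frame: the origin (TCP) lies at the very end of the fingers, on their centre line; the grasp point (between the pads) lies 19 mm behind it; z points along the fingers, y is the direction in which the jaws open and shut (so a half turn about z gives the same grasp; the last joint's range is limited). The gripper opens to 85 mm and grips with 20 to 120 N. Pads are 22 mm wide; open, the fingers measure 114 mm over their backs; the gripper's body (76 mm by 85 mm) begins 54 mm behind the grasp point. The pads swing forward as they close: fully open they stand 13 mm farther back than shut.
Start: joints at [0, 0.241, 0.005, 1.335, 0, 1.571], TCP at [499.999, -0, 231.306] pointing down, gripper open.
Joint ranges: [-2.72, 2.72], [-1.05, 1.87], [-1.09, 1.28], [-1.99, 2.15], [-1.42, 1.44], [-3.14, 3.14]. Speed limits (rad/s): [2.79, 2.79, 3.14, 3.14, 3.14, 3.14].

## Interface

Orientations are given as [roll, pitch, yaw] about the fixed x, y, z axes, in that order (R = Rz(yaw) Ry(pitch) Rx(roll)).
In Python, from rig import r gives the robot as it stands.
- The arm moves only by the shell command python3 -m handwheel 'ROWS' [FORCE]. ROWS is JSON, a list of rows, each a list of 7 numbers: the shift along the tool's x, y, z in mm, then the turn, a rotation vector about the tool's x, y, z in rad, then the finger opening in mm, from 0 to 85.4. In form: [[tx, ty, tz, ax, ay, az, fingers], ...]. A call has exactly 5 rows; each row shifts and turns the commanded pose from where the row before left it, along the tool's axes as they then stand; what a row does not reach is not made up. A row lasts 1/12 s, in which the tool goes at most 41.7 mm and 7.16 degrees, less where a joint would pass 70% of its speed; a pose out of reach is approached as far as the arm can. A call with a gripper value outside its range is refused whole. The fingers move at their own pace and stop on an object; FORCE is the grip in N (left out, the last holds). Time passes only in rows, so rows that do not move let the fingers close, or fill a call up. It gives the time, the measured TCP pose, the force and the opening at its end, in the units of the state.
- r.sense(): the state, without advancing time (a new reading comes with each control period).
- r.capture(name): name is "scene" or "side" or "wrist"; returns the picture (384x512x3 uint8, red, green, blue); there is no depth.
- r.get_calibration(name): a dict with "K" (3x3 intrinsics, pixels), "distortion" ([k1, k2, p1, p2, k3] as OpenCV has them; the pictures are not rectified), "R" (3x3) and "t" (3): a world point X has camera coordinates R X + t; the wrist camera has in their place "mount" (4x4, takes a point from camera to tool coordinates, whose origin is the TCP and whose axes are the flange's). Camera axes: x right, y down, z forward; pixel columns grow to the right and rows downward; lengths in mm; the calibration is good to about 2 mm. A picture is of the moment at which its call begins: read the wrist's pose just before it. get_calibration takes no time and is no camera call.
- r.close_job(): hands the job in, once; it reports no verdict.
Trained networks look in the newest picture that a camera, given by its name, has taken for a name from the list of things; names that differ only in an ending like _2 or _b are one class to them, and where a whole thing is asked for, a point or a joint stands for the part that bears it (a point fixed in the world has none). Each returns a list of dicts, best first, with "p" (0 to 1); they miss things now and then, are a little off and sometimes report something else, mostly with a low value. They report only what shows in the picture. A call takes as long as a camera call. They do not tell look-alikes from the thing itself.
- r.boxes_of(camera, name): "point" ([x, y, z] in mm, in world coordinates, good to about 4 mm: the middle of the surface that is visible of it).
- r.place_of(camera, name): "point" ([x, y, z] in mm, in world coordinates, good to about 4 mm: a listed point, or the origin of a listed thing).
The state is a dict: "clock": time; "qpos": joint angles; "qd": joint speeds; "effort": joint torques, N m; "eef_pos": TCP position; "eef_rot": TCP orientation; "contact_force": force on the tool from outside, world axes, zero at the start; "wrist_torque": the same for the moment, N m; "width": finger opening in mm.
Only numpy, scipy, OpenCV 4.12 (cv2) and the standard library are available. Lean on these libraries where they do the work, as an engineer would, in place of code of your own. Each camera call takes 0.05 s, during which the arm holds its last target. There are 200 camera calls.

## Task

The column foot's loose clamp screw stands leaning in the mouth of its thread. Take the big square driver from the tool block, set it home in the screw's recess and with it bring the screw upright on its thread axis before turning it, pressing it down firmly but gently (about 12 to 18 N, never over 25 N); only then turn it about a quarter turn clockwise, keeping it square and the driver pressed home just as firmly as the screw sinks, and leave the driver standing in the screw. Work the screw only with the driver, and leave the things around it on the block and the foot where they are.

Things in the scene. Friction and masses are not known exactly. Their poses are not given: they have to be found in the camera images.
- driver: Big driver, 112 mm long, 150-230 g, at the start upright in one of the tool block's holes, flange on the block. Origin at the tip's end, z up its axis to the handle, x and y normal to the tip's faces. Square steel tip 12 x 12 mm, 11 mm long (lowest 3 mm taper to 7 mm wide), then a round flange 30 mm across and 6 mm thick, then a shaft 14 mm across.
- handle (a point): Centre of the big driver's black square handle, 77 mm above its tip's end; axes as driver. Handle 26 x 26 mm, 70 mm long (42 to 112 mm from the tip's end), its faces parallel to the tip's faces.
- slim_driver: The other driver, too small for this screw: round handle 18 mm in diameter, 6 mm tip, 115 mm long, upright in the block's other hole, 100 mm from the big one. Origin at its tip's end. Leave it alone.
- block: Fixed aluminium tool block, 70 x 200 x 30 mm, origin under its centre, z up, holes of 20 mm diameter at y = -50 and +50 mm.
- thread (a point): Mouth of the thread, on the white foot's top, 34 mm above the table: the fixed point about which the loose screw leans. z is the vertical thread axis on which the screw must stand. The column, 56 mm across, rises to 118 mm above the table with its axis at x = 70, y = -30 mm from here. The screw at y = -60 mm is already home; leave it.
- screw: Loose steel clamp screw's head: square block 34 x 34 x 16 mm. Origin at its underside's centre, 14 mm from thread, z along the screw's axis out of the head, x and y normal to its sides. Leans 0.06 to 0.15 rad at the start, pivoting at thread with friction (0.06 N m: 2 to 4 N sideways on the head rights it, which carries its top 4.5 mm sideways); stays as put. Upright, its top is 64 mm up.
- recess (a point): Centre of the recess's mouth, on the head's top, 16 mm above screw's origin, same axes. Square recess 14 x 14 mm, chamfered mouth, 12 mm deep, parallel to the head's sides: the driver's tip has 1 mm to spare all round, fits at every quarter turn, enters even 0.15 rad askew. Driver home: flange flat on the head, tip's end 11 mm below here.
- screw_turn (a joint): How far the screw is turned: 0 at the start, grows clockwise seen from above (rad). It sinks as it turns (coarse thread, 1 to 3 mm per rad); friction about 0.06 N m. The driver has up to about 0.16 rad of play in the recess either way.
- nut: Bystander: steel nut, 20 mm across, 8 mm high, lying on the block between the drivers.
- dish: Bystander: small clear dish, 33 mm across, 10 mm high, on the black plate about 80 mm from the loose screw.
Mind the look-alikes: they are no part of the job. Leave any green look-alike of the driver alone.

How it is judged (in metres and radians):
On the way, in this order (a step that is already met when the one before it is completed fails the run):
1. the driver is pressed home in the recess with at least 9 N and the screw stands square, not yet turned (z of driver in the frame of recess below -0.01 m and horizontal distance between driver and recess below 0.004 m and angle between the z axis of driver and the z axis of recess, either way round below 0.08 rad and angle between screw's own z axis and vertical below 0.04 rad and value of joint screw_turn below 0.15 rad and contact force between driver and screw above 9 N), for 0.2 s.
2. the screw is turned about a quarter turn, square, the driver still pressed home with at least 9 N (value of joint screw_turn above 1.15 rad and contact force between driver and screw above 9 N and angle between screw's own z axis and vertical below 0.05 rad), for 0.1 s.
At the end, for the whole second after the job is handed in: the screw is turned 1.15 to 2.1 rad clockwise and stands within 0.05 rad of vertical; the driver stands released in its recess at rest, tip at least 10 mm deep, within 4 mm of the recess centre, within 0.08 rad of the screw's axis and 0.12 rad of vertical (z of driver in the frame of recess below -0.01 m and horizontal distance between driver and recess below 0.004 m and angle between the z axis of driver and the z axis of recess, either way round below 0.08 rad and value of joint screw_turn between 1.15 and 2.1 rad and angle between screw's own z axis and vertical below 0.05 rad and angle between driver's own z axis and vertical below 0.12 rad and linear speed of driver below 0.02 m/s); the robot touches nothing.
It fails at once if cross-threaded: the screw is turned past 0.2 rad while it leans more than 0.05 rad (value of joint screw_turn above 0.2 rad and angle between screw's own z axis and vertical above 0.05 rad).
It fails at once if the driver is not kept home while turning: its tip is less than 10.2 mm deep in the recess with the screw past 0.25 rad (value of joint screw_turn above 0.25 rad and z of driver in the frame of recess above -0.0102 m).
It fails at once if the driver is forced: contact force on the screw, pressing and turning together, above 40 N (contact force between driver and screw above 40 N).
It fails at once if the robot's own fingers or arm work the screw (contact force between any of the fingers, the arm and screw above 2 N).
It fails at once if the slim driver, the nut or the dish is moved more than 25 mm (distance of any of slim_driver, nut, dish from where it was at the start of the episode above 0.025 m).
It also fails if it takes over 64 s, if anything falls off the work surface, if the arm or the gripper's body presses on something with over 40 N, if the wrist force passes 120 N, or if a joint passes its speed limit or range.

## Working session

There is one attempt and no reset: what is moved stays moved. The work goes in short steps, Python scripts to look and compute and a shell command to move; the robot and the scene stay as the last step left them, time stands still between calls to the robot, and variables do not carry over. Pictures are saved under pics/ and viewed, about 8 in all and at most 12, crops included, and the job is handed in when it is done.

```bash
mkdir -p pics; ls
python3 - <<'E'
from rig import r
import cv2,numpy as np
s=r.sense();print({k:np.round(v,3).tolist() for k,v in s.items()})
ims=[]
for c in ("scene","side"):
    im=r.capture(c);cv2.imwrite(f"pics/{c}0.png",im[:,:,::-1]);ims.append(im)
    for n in ("driver","slim_driver","block","handle","thread","screw","recess","nut","dish"):
        for d in r.place_of(c,n)[:3]: print(c,n,np.round(d["point"],1),round(d["p"],2))
E
```

```text
pics
{'clock': 0.0, 'qpos': [0.0, 0.241, 0.004, 1.335, -0.0, 1.571], 'qd': [-0.002, 0.0, 0.001, -0.0, 0.001, -0.0], 'effort': [0.001, -37.232, 25.241, 0.017, 0.0, 0.0], 'eef_pos': [499.385, -0.006, 230.419], 'eef_rot': [-3.14, 0.0, 1.571], 'contact_force': [-0.004, 0.315, -0.095], 'wrist_torque': [-0.03, -0.047, 0.002], 'width': 85.871}
scene driver [584.3 376.5  -2.1] 0.94
scene driver [644.  271.5   2.5] 0.89
scene driver [416.6 278.5   0.6] 0.73
scene slim_driver [543.3 163.5  16.3] 0.78
scene block [535.7 212.7   1. ] 0.75
scene block [546.  217.1  33.5] 0.7
scene handle [411.9 275.7  79.7] 0.7
scene handle [586.7 371.6  76.1] 0.64
scene handle [640.8 275.3  81.2] 0.64
scene thread [ 497.9 -172.    29.7] 0.86
scene screw [ 504.  -172.4   44.5] 0.72
scene recess [ 506.  -170.    63.1] 0.88
scene nut [543.9 216.1  31.8] 0.55
scene dish [ 584.4 -137.5   14.3] 0.66
side driver [413.9 277.5  -5.2] 0.76
side driver [522.4 263.7  16.5] 0.69
side driver [6.392e+02 2.753e+02 1.000e-01] 0.46
side slim_driver [546.1 169.6  17.8] 0.79
side block [530.3 213.5   2.7] 0.96
side handle [518.7 265.7  97.9] 0.82
side handle [413.9 279.6  73.4] 0.82
side handle [638.1 275.8  75.1] 0.71
side thread [ 503.3 -168.8   34.5] 0.79
side screw [ 503.6 -173.3   50.3] 0.54
side recess [ 503.6 -174.2   61.6] 0.76
side nut [551.5 215.9  24.8] 0.53
side dish [ 579.  -141.7   13. ] 0.53
```

View pics/scene0.png

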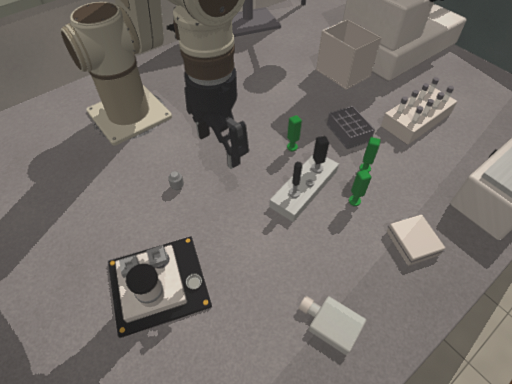

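View pics/side0.png

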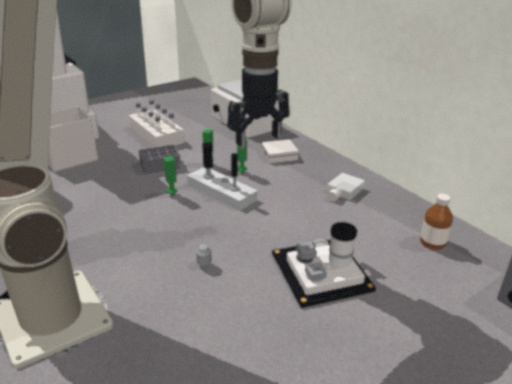

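The pictures show the black big driver in the block at scene (320,150), with the slim one at (297,175). Three green look-alikes stand near the block. The foot has two screws, at scene (130,265) and (158,257), and the column is at (145,280).

```bash
cat > h.py <<'E'
from rig import r
import cv2,numpy as np
from scipy.spatial.transform import Rotation as Ro
np.set_printoptions(suppress=True,precision=3)
def pose():
    s=r.sense();return np.array(s["eef_pos"]),Ro.from_euler("xyz",s["eef_rot"]).as_matrix(),s
def cam(c,P=None):
    """K,dist,R,t (world->camera)"""
    k=r.get_calibration(c);K=np.array(k["K"]);d=np.array(k["distortion"])
    if c!="wrist": return K,d,np.array(k["R"]),np.array(k["t"])
    p,R=P[:2] if P else pose()[:2]
    M=np.array(k["mount"]);Rc=R@M[:3,:3];tc=p+R@M[:3,3]
    return K,d,Rc.T,-Rc.T@tc
def proj(X,C): return cv2.projectPoints(np.atleast_2d(X).astype(float),cv2.Rodrigues(C[2])[0],C[3],C[0],C[1])[0][:,0]
def onplane(uv,z,C):
    u=cv2.undistortPoints(np.array(uv,float).reshape(-1,1,2),C[0],C[1])[:,0]
    D=np.c_[u,np.ones(len(u))]@C[2];o=-C[2].T@C[3]
    return o+D*((z-o[2])/D[:,2])[:,None]
def go(tgt,yaw,tilt=None):
    """shift and turn in current tool axes to a tool-down pose"""
    p,R,s=pose();Rt=Ro.from_euler("xyz",[np.pi,0,yaw]).as_matrix()
    print("shift",R.T@(np.array(tgt)-p),"turn",Ro.from_matrix(R.T@Rt).as_rotvec(),"pos",p,"rot",np.array(s["eef_rot"]),"F",np.array(s["contact_force"]),"t",round(s["clock"],2))
E
python3 - <<'E'
from h import *
print(r.get_calibration("wrist"))
C=cam("scene");print(proj([[505,-171,63],[522,264,96],[585,374,76],[543,165,100]],C))
p,R,s=pose()
for q in ([522,264,240],[500,200,240],[522,230,230]):
  print(q,proj([[522,264,131],[522,264,30],[545,166,130]],cam("wrist",(np.array(q),R))))
E
python3 - <<'E'
import cv2
im=cv2.imread('pics/scene0.png')
a=cv2.resize(im[235:335,100:220],None,fx=5,fy=5,interpolation=cv2.INTER_CUBIC);cv2.imwrite('pics/c1.png',a)
E
```

```text
{'K': array([[270.691,   0.   , 250.994],
       [  0.   , 270.691, 189.239],
       [  0.   ,   0.   ,   1.   ]]), 'distortion': array([-0.056,  0.   ,  0.   ,  0.   ,  0.   ]), 'mount': array([[   0.   ,   -0.952,   -0.308,   78.948],
       [   1.   ,    0.   ,   -0.001,    1.268],
       [   0.001,   -0.308,    0.952, -142.709],
       [   0.   ,    0.   ,    0.   ,    1.   ]])}
[[156.91  254.32 ]
 [320.607 150.115]
 [369.382 150.516]
 [295.852 174.069]]
[522, 264, 240] [[249.843 186.871]
 [250.2   164.147]
 [270.951 271.977]]
[500, 200, 240] [[274.061 119.449]
 [267.591 114.572]
 [294.062 218.445]]
[522, 230, 230] [[249.748 154.208]
 [250.154 139.442]
 [272.453 249.474]]
```

View pics/c1.png

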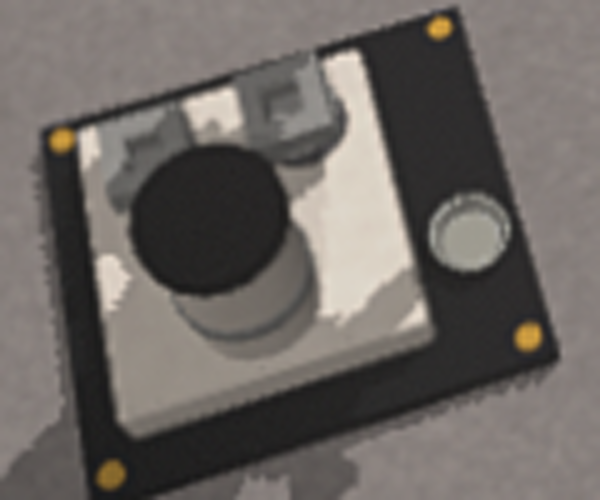

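The loose screw is the right-hand one in the crop (its shadow at about (290,150)), which agrees with the network's recess at (505,-171). I'm moving to look over the driver.

```bash
python3 -m handwheel '[[25,2,0,0,0,0,85],[30,3,0,0,0,0,85],[30,3,0,0,0,0,85],[30,3,0,0,0,0,85],[30,3,0,0,0,0,85]]' >/dev/null; python3 -m handwheel '[[30,3,0,0,0,0,85],[30,3,0,0,0,0,85],[25,2,0,0,0,0,85],[0,0,0,0,0,0,85],[0,0,0,0,0,0,85]]'
python3 - <<'E'
from h import *
P=pose();im=r.capture("wrist");cv2.imwrite("pics/w1.png",im[:,:,::-1])
print(P[0],P[2]["eef_rot"],P[2]["qpos"])
for n in ("driver","handle","slim_driver","nut"):
    for d in r.place_of("wrist",n)[:3]: print(n,np.round(d["point"],1),round(d["p"],2),proj(d["point"],cam("wrist",P)))
E
```

```text
clock: 1.83
eef_pos: [521.7, 231.2, 230.8]
eef_rot: [-3.141, 0.001, 1.573]
contact_force: [0.1, -0.8, 0.6]
width: 84.9
[521.75  231.163 230.8  ] [-3.141  0.001  1.573] [ 0.417  0.383  0.203  1.391 -0.     1.985]
driver [586.  382.1  -0.2] 0.97 [[301.775  43.162]]
driver [641.9 275.5  -2.3] 0.68 [[337.984 129.152]]
driver [524.3 262.7  21.7] 0.62 [[252.299 140.334]]
handle [583.9 375.2  78.5] 0.97 [[313.486  34.312]]
handle [520.2 261.8  97.4] 0.88 [[248.555 151.202]]
handle [414.  280.9  75.5] 0.78 [[151.529 130.376]]
slim_driver [541.6 164.8  22. ] 0.95 [[264.347 210.689]]
nut [542.9 214.3  30.9] 0.65 [[266.329 178.365]]
nut [525.1 261.7  15.5] 0.48 [[252.887 140.461]]
```

View pics/w1.png

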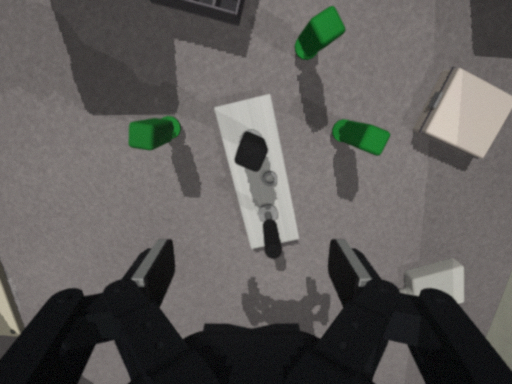

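The black handle shows at (252,151), the slim driver at (270,235) and the nut at (270,178). I'll fit the handle's silhouette to get its position and yaw.

```bash
cat >> h.py <<'E'
def fitbox(mask,C,x0,half,z0,z1,yaws,span=8):
    """silhouette fit of an upright square prism: best x,y,yaw by IoU"""
    S=4;m=cv2.resize(mask.astype(np.uint8),None,fx=S,fy=S,interpolation=cv2.INTER_NEAREST)>0
    def iou(v):
        a=v[2];c=np.array([[1,1],[1,-1],[-1,-1],[-1,1]])*half@np.array([[np.cos(a),np.sin(a)],[-np.sin(a),np.cos(a)]])+v[:2]
        X=np.r_[np.c_[c,[z0]*4],np.c_[c,[z1]*4]];uv=(proj(X,C)+.5)*S-.5
        g=np.zeros(m.shape,np.uint8);cv2.fillConvexPoly(g,cv2.convexHull(np.round(uv).astype(np.int32)),1);g=g>0
        return -(g&m).sum()/(g|m).sum()
    from scipy.optimize import minimize
    b=[minimize(iou,[x0[0],x0[1],a],method="Nelder-Mead",options=dict(initial_simplex=[[x0[0],x0[1],a],[x0[0]+5,x0[1],a],[x0[0],x0[1]+5,a],[x0[0],x0[1],a+.3]],maxiter=150)) for a in yaws]
    return sorted([(q.fun,*q.x) for q in b])
E
python3 - <<'E'
from h import *
im=cv2.imread("pics/w1.png");C=cam("wrist")
g=im.max(2);sub=np.zeros(g.shape,np.uint8);sub[120:180,225:280]=(g[120:180,225:280]<55)
n,l,st,_=cv2.connectedComponentsWithStats(sub);k=1+st[1:,4].argmax();print(st[k])
for q in fitbox(l==k,C,(522,263),13,61,131,np.arange(0,1.5,.25))[:4]: print(np.array(q))
E
```

```text
[236 132  31  39 842]
[ -0.823 522.537 262.331  -0.318]
[ -0.823 522.559 262.315   1.255]
[ -0.822 522.632 261.539   1.262]
[ -0.821 522.953 262.174   1.272]
```

```bash
python3 -m handwheel '[[31,1,0,0,0,0,85],[0,0,10,0,0,0.08,85],[0,0,10,0,0,0.08,85],[0,0,10,0,0,0.08,85],[0,0,10,0,0,0.08,85]]' >/dev/null; python3 -m handwheel '[[0,0,0,0,0,0,85],[0,0,0,0,0,0,85],[0,0,0,0,0,0,85],[0,0,0,0,0,0,85],[0,0,0,0,0,0,85]]'
python3 - <<'E'
from h import *
P=pose();im=r.capture("wrist")[:,:,::-1].copy();C=cam("wrist",P)
c=proj([522.5,262.3,110],C)[0].astype(int);g=im.max(2)
for t in (40,55,70):
    sub=np.zeros(g.shape,np.uint8);w=np.s_[c[1]-50:c[1]+50,c[0]-50:c[0]+50];sub[w]=g[w]<t
    n,l,st,_=cv2.connectedComponentsWithStats(sub);k=l[c[1],c[0]];print(t,st[k])
    for q in fitbox(l==k,C,(522,263),13,61,131,np.arange(-.6,.9,.25))[:1]: print(np.array(q))
a=q[3];co=np.array([[1,1],[1,-1],[-1,-1],[-1,1]])*13@np.array([[np.cos(a),np.sin(a)],[-np.sin(a),np.cos(a)]])+q[1:3]
y,x=c[1]-70,c[0]-70
big=cv2.resize(im[y:y+140,x:x+140],None,fx=4,fy=4,interpolation=cv2.INTER_CUBIC)
for z,cl in ((131,(0,255,255)),(61,(255,255,0))):
    uv=(proj(np.c_[co,[z]*4],C)-[x,y]+.5)*4;cv2.polylines(big,[uv.astype(np.int32)],True,cl,1)
cv2.imwrite("pics/w2.png",big);go([*q[1:3],92],q[3]+np.pi/2)
E
```

```text
clock: 2.92
eef_pos: [523.5, 261.0, 192.2]
eef_rot: [3.14, -0.001, 1.251]
contact_force: [-0.1, -0.3, 0.4]
width: 85.1
40 [ 233  169   30   46 1205]
[ -0.772 522.818 265.306  -0.525]
55 [ 232  169   32   46 1279]
[ -0.817 522.832 264.715  -0.523]
70 [ 232  168   32   48 1331]
[ -0.849 523.167 265.315   1.112]
shift [  3.878  -1.672 100.104] turn [ 0.002 -0.    -1.432] pos [523.41  261.043 192.102] rot [ 3.141 -0.001  1.251] F [ 0.015 -0.131 -0.051] t 2.97
```

View pics/w2.png

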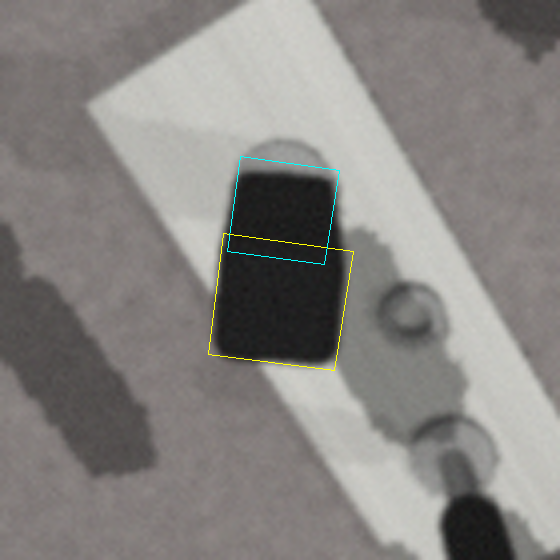

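The overlay shows the handle's bottom edge level in the picture at (220–335,359), so the handle already matches the tool's yaw to about 0.02 rad. Its centre is about 1 mm left of the fit. I'm descending with a small correction and gripping.

```bash
python3 -m handwheel '[[4,-2.5,10,0,0,0,85],[0,0,30,0,0,0,85],[0,0,30,0,0,0,85],[0,0,25,0,0,0,85],[0,0,5,0,0,0,85]]' >/dev/null; python3 -m handwheel '[[0,0,0,0,0,0,85],[0,0,0,0,0,0,20],[0,0,0,0,0,0,20],[0,0,0,0,0,0,20],[0,0,0,0,0,0,20]]' 60;  python3 -m handwheel '[[0,0,0,0,0,0,20],[0,0,0,0,0,0,20],[0,0,0,0,0,0,20],[0,0,0,0,0,0,20],[0,0,0,0,0,0,20]]' 80
```

```text
clock: 3.8
eef_pos: [523.0, 266.2, 93.1]
eef_rot: [3.139, -0.002, 1.251]
contact_force: [0.4, -0.6, 0.8]
width: 38.3
clock: 4.22
eef_pos: [522.7, 266.1, 92.9]
eef_rot: [3.14, -0.002, 1.251]
contact_force: [-0.8, -0.3, 5.6]
width: 25.7
```

The grip is good at 25.7 mm wide. I'm lifting the driver and carrying it to look at the screw.

```bash
python3 -m handwheel '[[0,0,-15,0,0,0,20],[0,0,-30,0,0,0,20],[0,0,-35,0,0,-0.1,20],[0,0,-35,0,0,-0.11,20],[0,0,-30,0,0,-0.11,20]]';python3 -m handwheel '[[-20,0,-10,0,0,0,20],[-35,0,0,0,0,0,20],[-40,-2,0,0,0,0,20],[-40,-2,0,0,0,0,20],[-40,-2,0,0,0,0,20]]' >/dev/null;python3 -m handwheel '[[-40,-2,0,0,0,0,20],[-40,-2,0,0,0,0,20],[-40,-2,0,0,0,0,20],[-40,-2,0,0,0,0,20],[-40,-2,0,0,0,0,20]]' >/dev/null;python3 -m handwheel '[[-40,-2,0,0,0,0,20],[-40,0,0,0,0,0,20],[-35,0,0,0,0,0,20],[-20,0,0,0,0,0,20],[0,0,0,0,0,0,20]]' >/dev/null;python3 -m handwheel '[[0,0,0,0,0,0,20],[0,0,0,0,0,0,20],[0,0,0,0,0,0,20],[0,0,0,0,0,0,20],[0,0,0,0,0,0,20]]'
python3 - <<'E'
from h import *
P=pose();im=r.capture("wrist");cv2.imwrite("pics/w3.png",im[:,:,::-1]);C=cam("wrist",P)
np.savez("w3.npz",p=P[0],R=P[1])
print(P[0],P[2]["eef_rot"],P[2]["qpos"])
for n in ("driver","handle","thread","screw","recess","dish"):
    for d in r.place_of("wrist",n)[:3]: print(n,np.round(d["point"],1),round(d["p"],2),proj(d["point"],C))
big=cv2.resize(im[:,:,::-1],(800,600),interpolation=cv2.INTER_CUBIC);cv2.imwrite("pics/w3b.png",big)
E
```

```text
clock: 4.63
eef_pos: [521.7, 265.4, 238.0]
eef_rot: [3.141, 0.0, 1.576]
contact_force: [0.5, 0.7, -1.9]
width: 25.9
clock: 6.3
eef_pos: [504.1, -243.2, 246.5]
eef_rot: [3.141, -0.0, 1.573]
contact_force: [-0.0, 0.5, -1.6]
width: 25.5
[ 504.09  -243.249  246.484] [ 3.141 -0.     1.573] [-0.45   0.355  0.202  1.418  0.     1.119]
driver [ 505.7 -249.5  173. ] 0.73 [[251.508 206.241]]
handle [ 502.7 -247.4  254.1] 0.59 [[246.451 254.906]]
thread [ 503.2 -170.4   35.4] 0.72 [[249.536 107.289]]
screw [ 502.3 -170.3   40.9] 0.63 [[248.784 107.283]]
recess [ 509.2 -172.2   59.3] 0.92 [[254.529 109.248]]
dish [ 581.4 -137.9   14.8] 0.81 [[309.727  81.58 ]]
dish [ 507.3 -174.    60.7] 0.74 [[252.913 110.86 ]]
```

View pics/w3b.png

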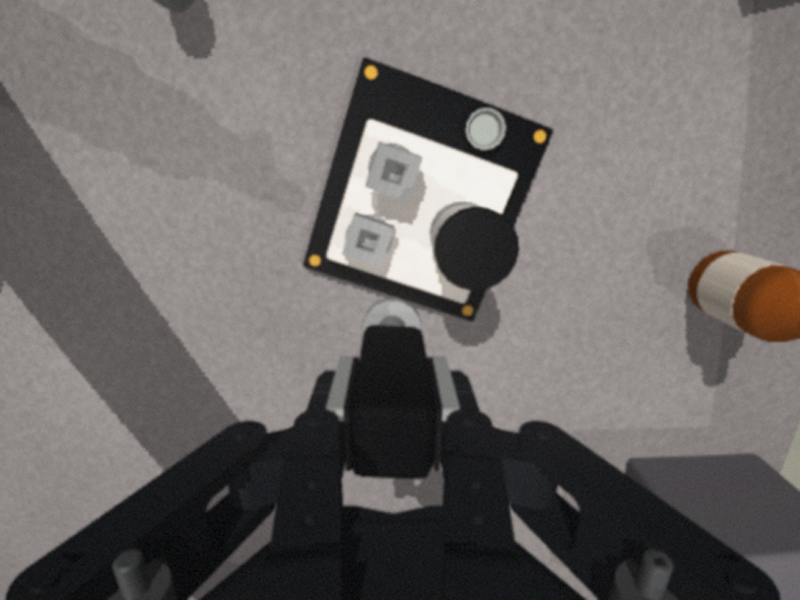

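The wrist view shows the loose screw at (395,168), the finished one at (370,240), the column at (476,248) and the dish at (486,129). The driver flange is at (392,318). I'm going lower for a closer look.

```bash
python3 -m handwheel '[[0,0,20,0,0,0,20],[0,0,25,0,0,0,20],[0,0,20,0,0,0,20],[0,0,0,0,0,0,20],[0,0,0,0,0,0,20]]'
python3 - <<'E'
from h import *
P=pose();im=r.capture("wrist")[:,:,::-1].copy();cv2.imwrite("pics/w4.png",im);C=cam("wrist",P)
np.savez("w4.npz",p=P[0],R=P[1])
print(P[0],P[2]["eef_rot"]);print(proj([[504,-171,64],[504,-245,108],[504,-245,119]],C))
for n in ("recess","thread"):
    for d in r.place_of("wrist",n)[:3]: print(n,np.round(d["point"],1),round(d["p"],2),proj(d["point"],C))
x0,y0=205,40
big=cv2.resize(im[y0:y0+75,x0:x0+100],None,fx=8,fy=8,interpolation=cv2.INTER_CUBIC);cv2.imwrite("pics/w4b.png",big)
E
```

```text
clock: 7.07
eef_pos: [503.0, -244.0, 180.4]
eef_rot: [-3.139, -0.001, 1.571]
contact_force: [0.1, 0.2, -2.7]
width: 25.4
[ 502.993 -244.042  180.437] [-3.139 -0.001  1.571]
[[251.219 109.071]
 [251.064 200.978]
 [251.022 205.705]]
thread [ 505.3 -169.9   35.8] 0.66 [[252.564 107.331]]
```

View pics/w4b.png

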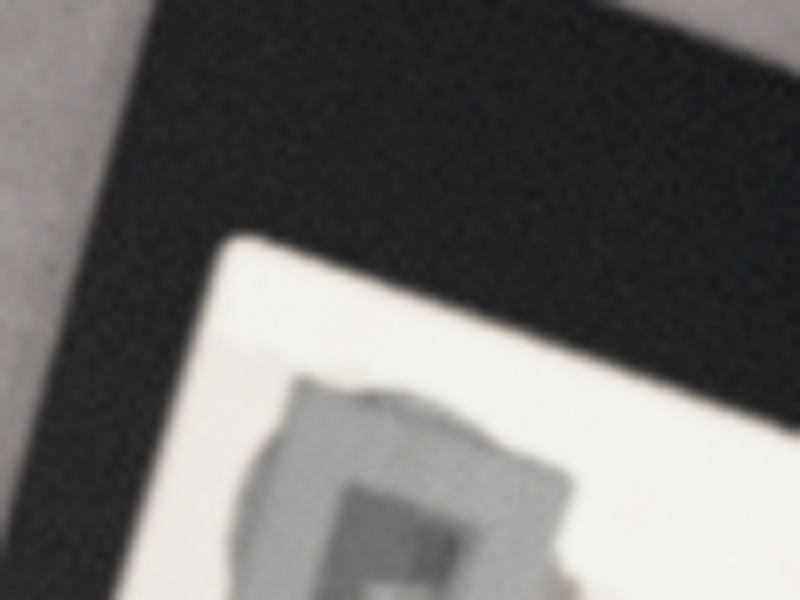

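The crop caught only part of the screw, whose top edge runs (298,380) to (572,482), giving a yaw of about -0.35. I'm re-cropping to get the recess.

Run:
```python
import cv2
im=cv2.imread("pics/w4.png");x0,y0=225,80
a=cv2.resize(im[y0:y0+75,x0:x0+60],None,fx=8,fy=8,interpolation=cv2.INTER_CUBIC)
b=cv2.resize(im[170:245,215:290],None,fx=4,fy=4,interpolation=cv2.INTER_CUBIC)
b=cv2.copyMakeBorder(b,0,300,0,0,cv2.BORDER_CONSTANT)
cv2.imwrite("pics/w4c.png",cv2.hconcat([a,b]))
```

```text
(no output)
```

View pics/w4c.png

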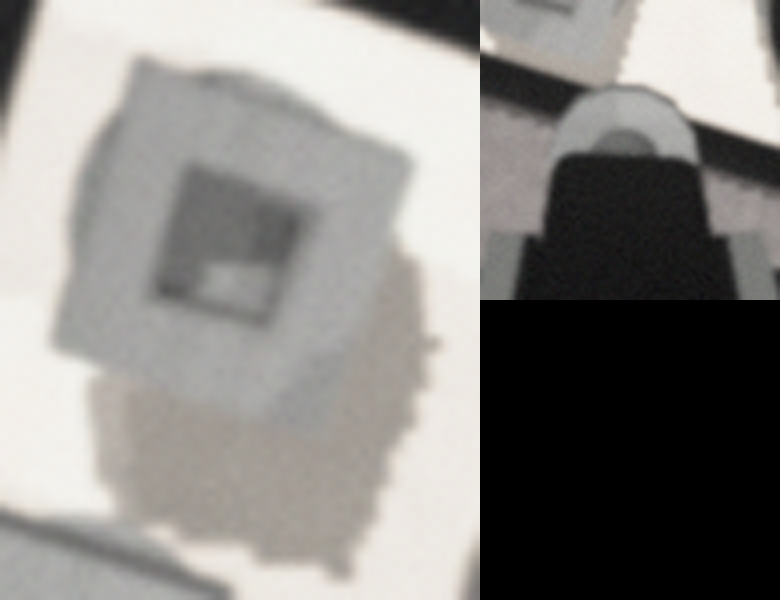

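The recess corners in the crop are (188,165), (310,210), (272,325) and (152,295), and the head corners are (138,62), (412,160) and (52,348). The flange spans columns 553–700 with its top at row 85.

Run:
```python
from h import *
d=np.load("w4.npz");P=(d["p"],d["R"]);C=cam("wrist",P)
f=lambda a:np.array(a,float)/8-.5+np.array([225,80])+.0
rc=onplane(f([[188,165],[310,210],[272,325],[152,295]]),64,C);hd=onplane(f([[138,62],[412,160],[330,440],[52,348]]),64,C)
for q in (rc,hd):
    print("centre",q.mean(0),"edges",[np.round(np.linalg.norm(q[(i+1)%4]-q[i]),1) for i in range(4)],"yaw",[round(float(np.arctan2(*(q[(i+1)%4]-q[i])[1::-1])+i*np.pi/2),3) for i in range(4)])
th=np.linspace(0,2*np.pi,73)
for X in (-6,-4,-2,0,2,4):
    uv=np.r_[[proj((P[0]+P[1]@np.array([X+15*np.cos(t),15*np.sin(t),z])),C)[0] for z in (56.9,62.9) for t in th]]
    print(X,"top row",uv[:,1].min(),"cols",uv[:,0].min(),uv[:,0].max(),"want 190.8, 232.8..269.5")
```

```text
centre [ 505.935 -172.411   64.   ] edges [np.float64(14.9), np.float64(13.6), np.float64(14.4), np.float64(15.1)] yaw [-0.34, -0.319, 6.044, 6.0]
centre [ 506.233 -173.05    64.   ] edges [np.float64(33.0), np.float64(33.0), np.float64(34.4), np.float64(33.4)] yaw [-0.328, -0.273, 5.968, 5.968]
-6 top row 193.3671768414922 cols 230.76352064136296 268.3218122850743 want 190.8, 232.8..269.5
-4 top row 191.00000214562928 cols 230.7044313729524 268.37303702825477 want 190.8, 232.8..269.5
-2 top row 188.61929255756036 cols 230.6451648784576 268.4244172556327 want 190.8, 232.8..269.5
0 top row 186.22499455742442 cols 230.58572249371025 268.4759518407942 want 190.8, 232.8..269.5
2 top row 183.8170554554019 cols 230.52610562003827 268.5276396010862 want 190.8, 232.8..269.5
4 top row 181.39542343491996 cols 230.46631572618588 268.57947929596247 want 190.8, 232.8..269.5
```

```bash
python3 -m handwheel '[[15,0,0,0,0,0,20],[25,-1,0,0,0,0,20],[22,-1,0,0,0,-0.08,20],[10,0,0,0,0,-0.12,20],[0,0,0,0,0,-0.12,20]]' >/dev/null;python3 -m handwheel '[[0,0,0,0,0,-0.12,20],[0,0,0,0,0,-0.12,20],[0,0,0,0,0,-0.12,20],[0,0,0,0,0,-0.12,20],[0,0,0,0,0,-0.12,20]]' >/dev/null;python3 -m handwheel '[[0,0,5,0,0,-0.12,20],[0,0,10,0,0,-0.12,20],[0,0,8,0,0,-0.1,20],[0,0,0,0,0,0,20],[0,0,0,0,0,0,20]]';python3 -m handwheel '[[0,0,0,0,0,0,20],[0,0,0,0,0,0,20],[0,0,0,0,0,0,20],[0,0,0,0,0,0,20],[0,0,0,0,0,0,20]]'
python3 - <<'E'
from h import *
P=pose();go([501,-171.5,140],2.83)
x0=None
for c in ("wrist","side","scene"):
    im=r.capture(c)[:,:,::-1].copy();cv2.imwrite(f"pics/{c}5.png",im)
    for n in ("driver","recess","thread","screw"):
        for d in r.place_of(c,n)[:2]:
            if np.hypot(d["point"][0]-503,d["point"][1]+172)<40: print(c,n,np.round(d["point"],1),round(d["p"],2))
    C=cam(c,P);a,b=proj([504,-171,75],C)[0].astype(int)
    h=55 if c=="wrist" else 30
    cr=im[max(0,b-h):b+h,max(0,a-h):a+h];cr=cv2.resize(cr,(400,400),interpolation=cv2.INTER_CUBIC)
    x0=cr if x0 is None else (cv2.hconcat([x0,cr]) if c=="side" else x0)
cv2.imwrite("pics/m5.png",x0)
E
```

```text
clock: 8.47
eef_pos: [501.3, -172.0, 159.1]
eef_rot: [3.141, 0.001, 2.829]
contact_force: [-0.3, -0.7, -1.3]
width: 25.6
clock: 8.88
eef_pos: [501.2, -172.5, 158.6]
eef_rot: [3.142, 0.001, 2.83]
contact_force: [-0.6, -0.9, -1.5]
width: 25.3
shift [ 0.55   0.872 18.597] turn [0.    0.001 0.   ] pos [ 501.248 -172.496  158.597] rot [3.142 0.001 2.83 ] F [-0.572 -0.857 -1.471] t 8.88
wrist driver [ 505.6 -176.5   87.6] 0.59
wrist thread [ 500.9 -170.8   35. ] 0.95
wrist screw [ 501.8 -171.5   47.3] 0.86
side driver [ 508.4 -173.1   84.6] 0.74
side recess [ 505.7 -172.7   61.6] 0.55
side recess [ 505.7 -173.2   49.9] 0.38
side thread [ 503.3 -170.9   34.4] 0.73
side screw [ 505.  -172.8   48.6] 0.72
scene driver [ 503.8 -170.6   84.9] 0.74
scene recess [ 508.9 -169.5   62.1] 0.53
scene thread [ 501.2 -170.6   27.3] 0.79
scene screw [ 507.9 -175.2   43.7] 0.82
```

View pics/m5.png

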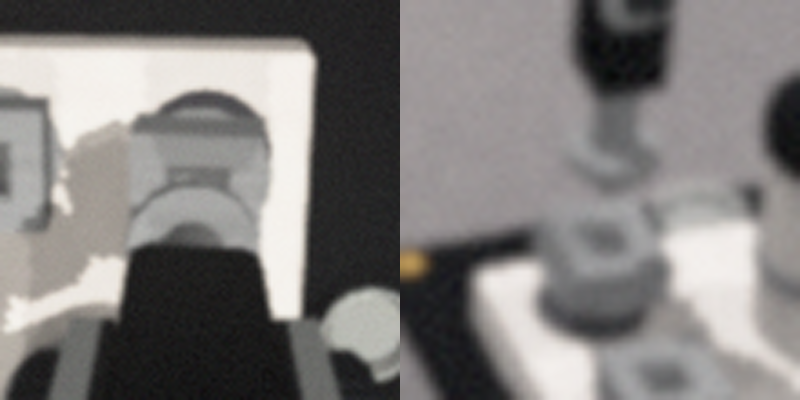

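The driver hangs over the head, aligned to about 1 mm: flange centre at column 197 and head centre at 200. I'm descending in steps and watching the force.

```bash
python3 -m handwheel '[[0.5,0.9,6,0,0,0,20],[0,0,6,0,0,0,20],[0,0,5,0,0,0,20],[0,0,2,0,0,0,20],[0,0,1,0,0,0,20]]';python3 -m handwheel '[[0,0,1,0,0,0,20],[0,0,1,0,0,0,20],[0,0,1,0,0,0,20],[0,0,0,0,0,0,20],[0,0,0,0,0,0,20]]'
```

```text
clock: 10.05
eef_pos: [500.3, -171.2, 137.3]
eef_rot: [3.142, -0.002, 2.831]
contact_force: [0.8, 0.2, -1.7]
width: 25.4
clock: 10.47
eef_pos: [501.1, -171.5, 135.5]
eef_rot: [-3.142, 0.001, 2.831]
contact_force: [-0.0, -0.1, -2.1]
width: 25.4
```

```bash
python3 -m handwheel '[[0,0,1,0,0,0,20],[0,0,1,0,0,0,20],[0,0,1,0,0,0,20],[0,0,0,0,0,0,20],[0,0,0,0,0,0,20]]';python3 -m handwheel '[[0,0,1,0,0,0,20],[0,0,0.5,0,0,0,20],[0,0,0.5,0,0,0,20],[0,0,0,0,0,0,20],[0,0,0,0,0,0,20]]'
```

```text
clock: 10.88
eef_pos: [501.1, -171.5, 132.3]
eef_rot: [3.142, 0.001, 2.831]
contact_force: [1.0, -0.1, -2.9]
width: 25.7
clock: 11.3
eef_pos: [501.1, -171.5, 130.4]
eef_rot: [-3.142, 0.0, 2.831]
contact_force: [1.8, -0.8, -2.0]
width: 25.2
```

```bash
python3 -m handwheel '[[0.5,0.1,0.5,0,0,0,20],[0.5,0.2,0.5,0,0,0,20],[0.5,0.1,0,0,0,0,20],[0,0,0,0,0,0,20],[0,0,0,0,0,0,20]]';python3 -m handwheel '[[0.5,0.1,0.5,0,0,0,20],[0.5,0.2,0.5,0,0,0,20],[0,0,0.3,0,0,0,20],[0,0,0,0,0,0,20],[0,0,0,0,0,0,20]]'
```

```text
clock: 11.72
eef_pos: [499.7, -170.7, 129.4]
eef_rot: [-3.141, 0.0, 2.831]
contact_force: [1.4, -0.9, -0.9]
width: 25.0
clock: 12.13
eef_pos: [498.7, -169.9, 128.0]
eef_rot: [3.141, -0.0, 2.831]
contact_force: [1.7, -1.3, -1.6]
width: 25.6
```

```bash
python3 -m handwheel '[[0.5,0.1,0.3,0,0,0,20],[0.2,0.1,0.3,0,0,0,20],[0,0,0.2,0,0,0,20],[0,0,0,0,0,0,20],[0,0,0,0,0,0,20]]';python3 -m handwheel '[[0,0,0.3,0,0,0,20],[0,0,0.2,0,0,0,20],[0,0,0,0,0,0,20],[0,0,0,0,0,0,20],[0,0,0,0,0,0,20]]'
```

```text
clock: 12.55
eef_pos: [498.4, -169.7, 127.7]
eef_rot: [-3.142, 0.001, 2.831]
contact_force: [1.4, -1.2, 2.8]
width: 25.5
clock: 12.97
eef_pos: [498.6, -169.5, 127.3]
eef_rot: [3.141, 0.001, 2.831]
contact_force: [2.3, -0.5, 5.1]
width: 25.5
```

```bash
python3 -m handwheel '[[0,0,0.3,0,0,0,20],[0,0,0.3,0,0,0,20],[0,0,0.2,0,0,0,20],[0,0,0,0,0,0,20],[0,0,0,0,0,0,20]]'
python3 - <<'E'
from h import *
P=pose();o=[]
print(P[0],P[2]["contact_force"],P[2]["wrist_torque"])
for c in ("wrist","side"):
    im=r.capture(c)[:,:,::-1].copy();cv2.imwrite(f"pics/{c}6.png",im)
    for n in ("driver","handle","recess","thread","screw"):
        for d in r.place_of(c,n)[:2]:
            if np.hypot(d["point"][0]-503,d["point"][1]+172)<40: print(c,n,np.round(d["point"],1),round(d["p"],2))
    C=cam(c,P);a,b=proj([504,-171,70],C)[0].astype(int);h=55 if c=="wrist" else 30
    o.append(cv2.resize(im[max(0,b-h):b+h,max(0,a-h):a+h],(400,400),interpolation=cv2.INTER_CUBIC))
cv2.imwrite("pics/m6.png",cv2.hconcat(o))
E
```

```text
clock: 13.38
eef_pos: [498.8, -169.0, 126.9]
eef_rot: [3.14, 0.002, 2.831]
contact_force: [0.9, 1.4, 7.0]
width: 25.6
[ 498.798 -168.978  126.886] [0.918 1.446 7.001] [ 0.396 -0.293  0.   ]
wrist driver [ 503.8 -170.9   54.8] 0.85
wrist handle [ 498.3 -168.4  131.8] 0.66
wrist thread [ 499.7 -169.7   33.8] 0.78
wrist screw [ 498.1 -168.6   46.8] 0.9
side recess [ 502.2 -173.1   63. ] 0.58
side thread [ 504.8 -167.9   36.9] 0.89
side screw [ 500.1 -171.2   48.8] 0.65
```

View pics/m6.png

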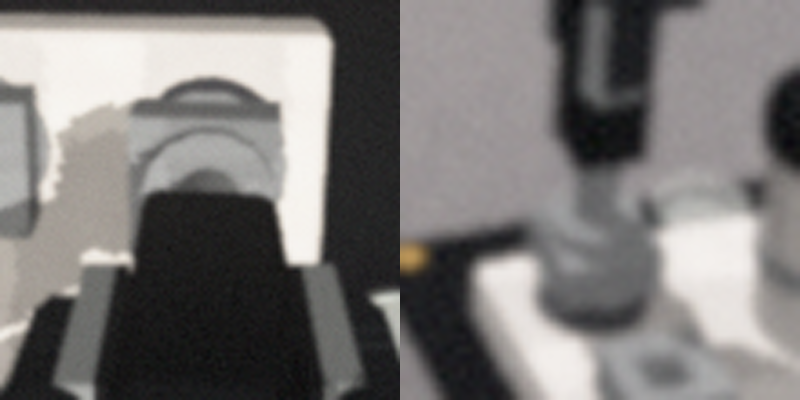

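The flange sits on the head. The sideways force shows about 0.5 to 0.7 mm of offset against a soft arm, so I'm relieving that and pressing further.

```bash
python3 -m handwheel '[[-0.3,0.8,0,0,0,0,20],[0,0,0.4,0,0,0,20],[0,0,0.4,0,0,0,20],[0,0,0,0,0,0,20],[0,0,0,0,0,0,20]]'
python3 -m handwheel '[[0,0,0.3,0,0,0,20],[0,0,0.3,0,0,0,20],[0,0,0,0,0,0,20],[0,0,0,0,0,0,20],[0,0,0,0,0,0,20]]'
python3 -m handwheel '[[0,0,0,0,0,0,20],[0,0,0,0,0,0,20],[0,0,0,0,0,0,20],[0,0,0,0,0,0,20],[0,0,0,0,0,0,20]]'
```

```text
clock: 14.4
eef_pos: [499.3, -168.1, 126.4]
eef_rot: [3.139, 0.002, 2.831]
contact_force: [-0.0, 1.3, 9.9]
width: 25.4
clock: 14.82
eef_pos: [499.4, -168.1, 126.3]
eef_rot: [3.139, 0.002, 2.831]
contact_force: [-0.5, 2.0, 11.4]
width: 25.6
clock: 15.23
eef_pos: [499.4, -168.1, 126.3]
eef_rot: [3.139, 0.002, 2.831]
contact_force: [-0.2, 1.4, 11.4]
width: 25.4
```

```bash
python3 -m handwheel '[[0.2,0.6,0.3,0,0,0,20],[0,0,0,0,0,0,20],[0,0,0,0,0,0,20],[0,0,0,0,0,0,20],[0,0,0,0,0,0,20]]'
python3 - <<'E'
from h import *
import time
P=pose();print(P[0],P[2]["contact_force"],P[2]["wrist_torque"])
im=r.capture("wrist")[:,:,::-1].copy();cv2.imwrite("pics/w7.png",im);C=cam("wrist",P);np.savez("w7.npz",p=P[0],R=P[1])
a,b=proj([503,-170,60],C)[0].astype(int)
o=cv2.resize(im[b-40:b+35,a-50:a+50],(800,600),interpolation=cv2.INTER_CUBIC);print(a,b)
cv2.imwrite("pics/m7.png",o)
E
```

```text
clock: 15.65
eef_pos: [499.5, -167.8, 126.2]
eef_rot: [3.14, 0.003, 2.831]
contact_force: [-0.9, 1.8, 12.2]
width: 25.4
[ 499.515 -167.828  126.217] [-0.899  1.772 12.157] [0.493 0.008 0.057]
249 205
```

View pics/m7.png

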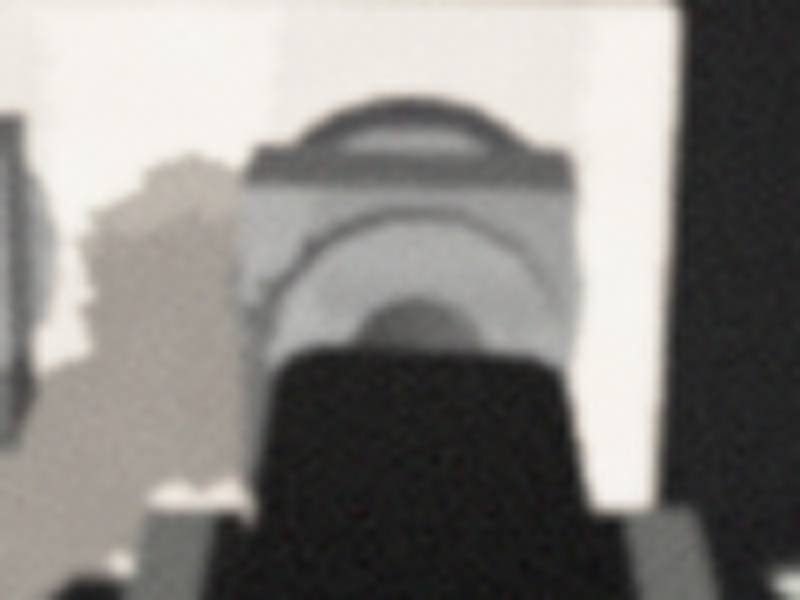

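The picture shows the flange seated flat on the head, with all the centres close: flange at column 415, head at 409 and collar at 413. I'll check the lean the other way from the front face's edges, at row 187 (top) and row 150 (bottom).

Run:
```python
from h import *
d=np.load("w7.npz");p,R=d["p"],d["R"];C=cam("wrist",(p,R))
px=lambda u,v:(np.array([u,v])+.5)/8-.5+[199,165]
print("obs top",px(410,187),"bottom",px(413.5,150))
for lean in (-.08,-.04,0,.04,.08):
    out=[]
    for dx in (-6,-4,-2):
        c=p+R@np.array([dx,0,0]);c[2]=34   # pivot
        ex=R[:,0];ey=np.array([0,0,1.]);ax=np.cos(lean)*ey+np.sin(lean)*ex;n=np.cos(lean)*ex-np.sin(lean)*ey
        t=c+ax*30+n*17;b=c+ax*14+n*17
        uv=proj(np.array([t,b]),C);out.append(np.r_[dx,uv[:,1],uv[0,1]-uv[1,1]])
    print(lean,*[np.round(o,2) for o in out])
```

```text
obs top [249.812 187.938] bottom [250.25  183.312]
-0.08 [ -6.   193.14 185.63   7.5 ] [ -4.   190.75 183.38   7.37] [ -2.   188.34 181.11   7.23]
-0.04 [ -6.   191.41 184.73   6.68] [ -4.   189.02 182.48   6.54] [ -2.   186.62 180.21   6.4 ]
0 [ -6.   189.71 183.86   5.85] [ -4.   187.31 181.61   5.7 ] [ -2.   184.9  179.34   5.56]
0.04 [ -6.   188.02 183.01   5.  ] [ -4.   185.62 180.76   4.86] [ -2.   183.21 178.5    4.71]
0.08 [ -6.   186.35 182.19   4.16] [ -4.   183.95 179.95   4.01] [ -2.   181.54 177.69   3.85]
```

Run:
```python
import cv2,numpy as np
g=cv2.imread("pics/w7.png",0).astype(int)
for n,c in (("loose L",slice(232,236)),("loose R",slice(264,269)),("loose mid",slice(240,262))):
    print(n,g[174:196,c].mean(1).round().astype(int))
for c in (150,156,162,168,174,180,186,192): print("home",c,g[168:205,c:c+4].mean(1).round().astype(int))
x=cv2.imread("pics/w7.png")
```

```text
loose L [236 235 236 237 237 236 235 230 202 137 102 100 102 117 148 171 175 176
 174 176 175 176]
loose R [233 234 234 234 234 234 233 227 203 156 112 101 100 103 120 143 155 157
 158 160 159 156]
loose mid [235 234 223 182 133 103  98 114 135 133 112 101 101 108 128 150 149 137
 133 144 155 164]
home 150 [167 160 155 148 144 140 136 133 132 127 118 112 102 101  94  90  84  73
  74  72  66  60  58  54  50  48  46  44  44  46  44  40  36  40  37  36
  35]
home 156 [241 242 242 242 242 242 242 243 242 242 242 241 232 206 185 182 180 177
 174 174 174 174 175 176 173 173 174 173 174 174 174 176 174 177 174 176
 174]
home 162 [241 241 241 240 240 242 242 242 241 235 206 154 117 104 106 129 163 172
 174 172 174 174 174 175 175 173 174 176 177 173 174 174 175 176 176 180
 181]
home 168 [234 234 234 234 234 234 234 234 233 225 188 128 100 100 108 131 161 172
 172 174 174 174 175 176 174 164 154 153 154 158 157 158 160 163 166 169
 170]
home 174 [234 234 234 234 234 234 234 223 190 158 136 110 102 100 106 126 156 170
 173 175 173 175 174 174 172 153 131 132 138 144 146 142 137 135 133 131
 128]
home 180 [232 233 232 232 233 230 217 178 160 157 144 114 101 102 104 122 153 168
 174 174 175 175 174 176 172 157 141 152 167 168 164 151 141 143 145 148
 144]
home 186 [233 233 234 234 234 234 230 208 169 158 142 112 102 100 104 123 153 169
 172 175 174 175 174 175 173 161 138 129 129 128 124 119 115 115 116 114
 112]
home 192 [233 233 234 233 233 233 233 231 224 202 168 126 103 102 104 119 146 168
 174 175 175 175 175 176 176 175 176 177 179 178 176 173 174 174 176 179
 182]
```

Against the finished screw as reference, the loose one reads upright within about 0.02 rad, with about 14 N pressing. I'm starting the turn about the driver's own axis, which lies at tool x ≈ -3.9 mm.

```bash
python3 -m handwheel '[[0,0.3,0.05,0,0,0.08,20],[0,0.3,0.05,0,0,0.08,20],[0,0.3,0.1,0,0,0.08,20],[0,0.3,0.15,0,0,0.08,20],[0,0,0,0,0,0,20]]'
```

```text
clock: 16.12
eef_pos: [500.2, -166.9, 125.6]
eef_rot: [3.139, 0.002, 2.509]
contact_force: [1.3, 1.0, 10.5]
width: 25.4
```

```bash
python3 -m handwheel '[[0,0.3,0.4,0,0,0.06,20],[0,0.3,0.3,0,0,0.08,20],[0,0.3,0.25,0,0,0.08,20],[0,0.3,0.25,0,0,0.08,20],[0,0,0,0,0,0,20]]'
```

```text
clock: 16.53
eef_pos: [501.4, -166.2, 125.0]
eef_rot: [3.138, 0.003, 2.208]
contact_force: [0.2, 1.1, 13.6]
width: 25.4
```

```bash
python3 -m handwheel '[[0,0.3,0.15,0,0,0.08,20],[0,0.3,0.15,0,0,0.08,20],[0,0.3,0.15,0,0,0.08,20],[0,0.3,0.15,0,0,0.08,20],[0,0,0,0,0,0,20]]'
```

```text
clock: 16.95
eef_pos: [502.6, -165.9, 124.3]
eef_rot: [3.138, 0.002, 1.888]
contact_force: [0.1, 0.2, 11.3]
width: 25.4
```

```bash
python3 -m handwheel '[[0,0.3,0.3,0,0,0.08,20],[0,0.3,0.25,0,0,0.08,20],[0,0.3,0.2,0,0,0.08,20],[0,0.3,0.2,0,0,0.08,20],[0,0,0,0,0,0,20]]'; python3 -m handwheel '[[0,0.3,0.2,0,0,0.08,20],[0,0.3,0.2,0,0,0.08,20],[0,0.3,0.2,0,0,0.08,20],[0,0.3,0.2,0,0,0.08,20],[0,0,0,0,0,0,20]]'
```

```text
clock: 17.37
eef_pos: [503.9, -166.0, 123.7]
eef_rot: [3.137, 0.002, 1.568]
contact_force: [0.8, -0.5, 13.1]
width: 25.3
clock: 17.78
eef_pos: [505.1, -166.5, 123.0]
eef_rot: [3.136, 0.001, 1.248]
contact_force: [0.3, -1.1, 13.8]
width: 25.0
```

```bash
python3 -m handwheel '[[0,0,0,0,0,0,20],[0,0,0,0,0,0,20],[0,0,0,0,0,0,20],[0,0,0,0,0,0,20],[0,0,0,0,0,0,20]]'; python3 -m handwheel '[[0,0,-0.7,0,0,0,20],[0,0,-0.6,0,0,0,20],[0,0,-0.6,0,0,0,20],[0,0,-0.3,0,0,0,20],[0,0,0,0,0,0,20]]'
```

```text
clock: 18.2
eef_pos: [505.0, -166.5, 123.0]
eef_rot: [3.136, 0.001, 1.25]
contact_force: [-0.2, -1.0, 13.8]
width: 25.6
clock: 18.62
eef_pos: [504.7, -166.3, 123.4]
eef_rot: [3.138, 0.0, 1.251]
contact_force: [3.8, -2.3, 5.4]
width: 25.4
```

```bash
python3 -m handwheel '[[-0.1,0.5,0,0,0,0,20],[-0.1,0.4,0,0,0,0,20],[0,0,0,0,0,0,20],[0,0,0,0,0,0,20],[0,0,0,0,0,0,20]]'
```

```text
clock: 19.03
eef_pos: [504.9, -166.4, 123.3]
eef_rot: [3.139, 0.0, 1.251]
contact_force: [2.5, -1.6, 7.2]
width: 25.6
```

```bash
python3 -m handwheel '[[-0.1,0.7,0,0,0,0,20],[0,0.6,-0.3,0,0,0,20],[0,0,-0.2,0,0,0,20],[0,0,0,0,0,0,20],[0,0,0,0,0,0,20]]'
```

```text
clock: 19.45
eef_pos: [505.2, -166.6, 123.3]
eef_rot: [-3.142, 0.0, 1.251]
contact_force: [1.8, -0.7, 6.1]
width: 25.5
```

```bash
python3 -m handwheel '[[0,0.3,0,0,0,0,20],[0,0,0,0,0,0,28],[0,0,0,0,0,0,30],[0,0,0,0,0,0,36],[0,0,0,0,0,0,50]]' 20; python3 -m handwheel '[[0,0,0,0,0,0,60],[0,0,0,0,0,0,60],[0,0,0,0,0,0,60],[0,0,0,0,0,0,60],[0,0,0,0,0,0,60]]'
python3 - <<'E'
from h import *
P=pose();print(P[2]["contact_force"]);C=cam("wrist",P);im=r.capture("wrist")[:,:,::-1].copy();cv2.imwrite("pics/w8.png",im);np.savez("w8.npz",p=P[0],R=P[1])
g=im.max(2);a,b=proj([504,-170,140],C)[0].astype(int);print(a,b)
for c in ("wrist","side","scene"):
    if c!="wrist": r.capture(c)
    for n in ("driver","handle","recess","thread","screw"):
        for d in r.place_of(c,n)[:2]:
            if np.hypot(d["point"][0]-503,d["point"][1]+172)<40: print(c,n,np.round(d["point"],1),round(d["p"],2))
E
```

```text
clock: 19.87
eef_pos: [504.3, -166.1, 121.9]
eef_rot: [-3.138, -0.0, 1.251]
contact_force: [-0.2, 0.3, 0.7]
width: 46.7
clock: 20.28
eef_pos: [505.6, -166.7, 123.0]
eef_rot: [-3.141, -0.0, 1.251]
contact_force: [-0.2, -0.0, 0.3]
width: 59.8
[-0.204 -0.036  0.257]
248 263
wrist driver [ 505.1 -173.9   49.1] 0.63
wrist handle [ 502.2 -171.8  128.5] 0.75
wrist recess [ 500.8 -169.6   41.5] 0.57
wrist thread [ 499.4 -170.1   36.6] 0.7
wrist screw [ 499.2 -168.7   41.2] 0.6
side driver [ 509.4 -167.3   49.2] 0.83
side recess [ 503.8 -170.6   59. ] 0.72
side thread [ 502.9 -167.9   35.6] 0.6
side screw [ 505.3 -171.4   46.2] 0.74
scene handle [ 503.7 -171.7   39.7] 0.72
scene recess [ 503.4 -167.1   59.4] 0.44
scene thread [ 498.9 -173.3   29. ] 0.77
scene screw [ 505.  -172.1   40.9] 0.47
```

Released. I'm lifting clear and checking with the last view.

```bash
python3 -m handwheel '[[0,0,-10,0,0,0,60],[0,0,-20,0,0,0,60],[0,0,-30,0,0,0,60],[0,0,-30,0,0,0,60],[0,0,-20,0,0,0,60]]'; python3 -m handwheel '[[0,0,-10,0,0,0,60],[-20,0,0,0,0,0,60],[-20,0,0,0,0,0,60],[0,0,0,0,0,0,60],[0,0,0,0,0,0,60]]'
python3 - <<'E'
from h import *
P=pose();o=[]
for c,h in (("wrist",70),("side",40)):
    im=r.capture(c)[:,:,::-1].copy();cv2.imwrite(f"pics/{c}9.png",im);C=cam(c,P)
    a,b=proj([504,-170,90],C)[0].astype(int);a0,b0=max(0,a-h),max(0,b-h);print(c,a0,b0)
    o.append(cv2.resize(im[b0:b0+2*h,a0:a0+2*h],(400,400),interpolation=cv2.INTER_CUBIC))
    for z in (165,95,65,34): print(z,((proj([504,-170,z],C)[0]-[a0,b0]+.5)*200/h).round()+[400*(c=="side"),0])
cv2.imwrite("pics/m9.png",cv2.hconcat(o));print(P[0],P[2]["contact_force"])
E
```

```text
clock: 21.6
eef_pos: [506.4, -167.0, 236.8]
eef_rot: [3.138, 0.0, 1.251]
contact_force: [0.3, 0.2, 0.8]
width: 59.9
clock: 22.02
eef_pos: [492.5, -205.1, 242.7]
eef_rot: [-3.141, -0.0, 1.249]
contact_force: [0.6, -0.7, -0.3]
width: 60.2
wrist 180 72
165 [200. 241.]
95 [201. 206.]
65 [202. 195.]
34 [202. 186.]
side 266 196
165 [619.  52.]
95 [608. 193.]
65 [603. 250.]
34 [598. 308.]
[ 492.493 -205.1    242.669] [ 0.599 -0.749 -0.315]
```

View pics/m9.png

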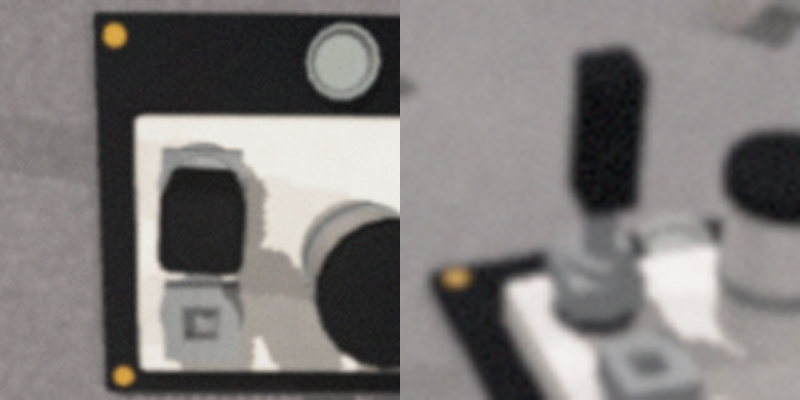

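```bash
python3 -c "
from rig import r
print(r.sense()['clock']);print(r.close_job())"
```

```text
22.1167
the job is handed in; nothing more can be done
None
```

I seated the big driver in the loose screw, brought the screw upright and turned it about a quarter turn clockwise. I left the driver standing released in the screw and handed the job in at 22 s; no verdict was reported.

- **Upright before turning:** against the finished screw in the wrist picture, the loose screw read upright to about 0.02 rad. An earlier, coarser edge estimate had given about 0.05 rad, and the sharper measurement replaced it. The driver was pressing at about 14 N, counting about 2 N for its weight.
- **Turning:** the driver turned 1.58 rad, so the screw should be at about 1.4 to 1.6 rad, allowing for play in the recess. I had no direct reading of the screw joint. Pressing stayed at about 12 to 16 N at each reading, and the screw sank about 3 mm.
- **Letting go:** easing the pressure before release briefly raised the sideways force to about 4 N. I nulled most of that before opening the fingers.
- **Last pictures:** the driver stands in the screw within about 0.02 rad of vertical with the flange on the head. The dish and the finished screw look undisturbed. The gripper was clear, with the wrist force near zero. I did not look at the slim driver and the nut again, but the arm did not go back near them after lifting the driver out.

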